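# Set the length stop of the baguette guide

### The job

Set the baguette-cutting guide to the length marked by the green clip: gently push the orange stop along its rail, towards the knife gate, until its red plunger drops into the notch beside the green clip. Do not push it on out of that notch, do not grip the stop or pull up its plunger, and leave the mug, the jar and the pepper mill where they are.

Things in the scene. Friction and masses are not known exactly. Their poses are not given: they have to be found in the camera images.
- guide: baguette-cutting guide, fixed: beech board 210 (x) x 360 (y) x 18 mm high, origin at the centre of its underside, on the worktop; its yaw varies. A rail on it runs along its own y. A wooden lip along x = -90 mm is 40 mm high above the worktop. Knife gate: four wooden posts, tops 88 mm above the worktop, at x = -90 and +50 mm, y = +121 to +141 mm.
- rail_mid (a point): point on the top of the aluminium rail, at guide x = +50, y = 0, 42 mm above the worktop: the middle of the middle notch. Rail: 30 mm wide, guide y = -145 to +100 mm. Three V notches lie across it at guide y = -45, 0 and +45 mm, each 26 mm wide at the top and 6.6 mm deep, with slopes of 27 degrees. Axes as the guide's.
- stop: orange plastic stop, upright paddle across the board that slides along the rail: 140 mm (x) x 14 mm (y) x 57 mm high (24 mm higher up at the rail, where a housing 34 x 26 mm holds the plunger), axes as the guide's. Origin: middle of its top edge, always 85 mm above the worktop, at guide x = 0. It starts away from the gate (guide y = -120 to -78 mm), short of all notches, and goes along guide +y.
- stop_push (a point): where to push: on the stop's flat face that looks away from the gate (guide -y; 7 mm from the stop's middle), 20 mm below its top edge, at guide x = -20 mm. Sliding takes about 1 N. From about 12 mm before a notch's middle the sprung plunger drops in and pulls the stop to the middle by itself, ahead of the finger. Pushing on out of a notch takes about 5 N.
- plunger_top (a point): centre of the top of the red plunger knob (22 mm across, 14 mm high) on the stop, at guide x = +50 mm, upright over the rail, on the stop's middle line; 106 to 107 mm above the worktop while its roller rides on the rail, about 101 mm when dropped into a notch. A spring presses it down with about 8 N. It could be pulled up 20 mm, which is not wanted.
- plunger (a joint): height of the plunger, m: between 0 and -0.001 while it rides on the flat of the rail, about -0.0065 when dropped fully into a notch, above 0 if pulled up
- clip_green: green plastic clip, the wanted one, fixed on the board on the far (+x) side of the rail, beside one notch: block 26 x 20 x 24 mm high, with a small pointer towards the rail. Its origin is on its underside (18 mm above the worktop), on the line across the middle of its notch; its axes are parallel to the guide's. Which clip stands at which notch varies.
- clip_white: white plastic clip, fixed on the board on the far (+x) side of the rail, beside one notch: block 26 x 20 x 24 mm high, with a small pointer towards the rail. Its origin is on its underside (18 mm above the worktop), on the line across the middle of its notch; its axes are parallel to the guide's. Which clip stands at which notch varies.
- clip_blue: blue plastic clip, fixed on the board on the far (+x) side of the rail, beside one notch: block 26 x 20 x 24 mm high, with a small pointer towards the rail. Its origin is on its underside (18 mm above the worktop), on the line across the middle of its notch; its axes are parallel to the guide's. Which clip stands at which notch varies.
- mug: loose blue mug, 80 mm across, 90 mm high, handle at its own +y; origin at the centre of its underside. Leave alone.
- jar: loose amber spice jar with white cap, 52 mm across, 85 mm high; origin at the centre of its underside. Leave alone.
- mill: loose dark wooden pepper mill, 52 mm across, 100 mm high; origin at the centre of its underside. Leave alone.

How it is judged:
On the way:
1. the fingers push the stop, on its way to the notch (contact force between the fingers and stop above 0.3 N and y of stop in the frame of clip_green below -0.013 m), for 0.05 s.
At the end, for the whole second after the job is handed in: the stop rests in the notch beside the green clip: within 3 mm of its middle along the rail, with the plunger dropped by at least 4 mm, at rest (y of stop in the frame of clip_green between -0.003 and 0.003 m and value of joint plunger between -0.009 and -0.004 m and linear speed of stop below 0.005 m/s); the robot touches nothing.
It fails at once if the stop is pushed out of the green clip's notch on its far side (more than 14 mm beyond its middle) (y of stop in the frame of clip_green above 0.014 m).
It fails at once if the plunger is pulled up more than 4 mm above its riding height (value of joint plunger above 0.004 m).
It fails at once if the stop is squeezed or pushed with more than 30 N (contact force between the fingers and stop above 30 N).
It fails at once if the mug, the jar or the pepper mill is moved more than 15 mm or tipped (distance of any of mug, jar, mill from where it was at the start of the episode above 0.015 m or angle between any of mug, jar, mill's own z axis and vertical above 0.3 rad).
It also fails if it takes over 42 s, if anything falls off the work surface, if the arm or the gripper's body presses on something with over 40 N, if the wrist force passes 120 N, or if a joint passes its speed limit or range.

### The arm

A 6-joint arm with a two-finger parallel gripper is mounted at the origin on the work surface. World frame = base frame: x ahead of the robot, y to its left, z up, the work surface at z = 0. Lengths are in m, angles in rad, forces in N, time in s.
With the tool pointing down it reaches from about 0.35 to 0.975 m from the base axis. Payload 4.9 kg.
Tool frame: the origin (TCP) lies at the very end of the fingers, on their centre line; the grasp point (between the pads) lies 19 mm behind it; z points along the fingers, y is the line along which they close (so a half turn about z gives the same grasp; the last joint's range is limited). The gripper opens to 85 mm and grips with 20 to 120 N. Pads are 22 mm wide; open, the fingers measure 114 mm over their backs; the gripper's body (76 mm by 85 mm) begins 54 mm behind the grasp point. The pads swing forward as they close: fully open they stand 13 mm farther back than shut.
Start: joints at [-1.228, 0.053, 1.613, -0, 1.476, -0.119], TCP at [0.278, -0.56, 0.198] pointing down, gripper open.
Joint ranges: [-3.01, 3.01], [-1.01, 2.22], [0.06, 2.58], [-1.02, 4.17], [0.09, 2.62], [-3.14, 3.14]. Speed limits (rad/s): [2.57, 2.57, 3.14, 3.14, 3.14, 3.14].

### API

Orientations are given as a unit quaternion [w, x, y, z].
In Python, from plant import * gives the robot as it stands.
- The arm moves only by the tool jog_arm, never from a script. Its argument "moves" is a list that holds one entry, the list of rows, each a list of 7 numbers: the finger opening in cm, from 0 to 8.54, then the shift along the tool's x, y, z in cm, then the turn, a rotation vector about the tool's x, y, z in rad. A call has 1 to 20 rows; each row shifts and turns the commanded pose from where the row before left it, along the tool's axes as they then stand; what a row does not reach is not made up. A row lasts 1/12 s, in which the tool goes at most 41.7 mm and 7.16 degrees, less where a joint would pass 70% of its speed; a pose out of reach is approached as far as the arm can. A call is refused whole if a number of a shift passes 4.17 or a number of a turn 0.125, either way. A call with a gripper value outside its range is refused whole. The fingers move at their own pace and stop on an object; the grip force is fixed at half the most. Time passes only in rows, so rows that do not move let the fingers close. It gives the time, the measured TCP pose, the force, the opening and the grip force at its end, in the units of the state.
- state(): the state, without advancing time (a new reading comes with each control period).
- grab_frame(name): name is "scene" or "top" or "wrist"; returns a dict with "color" (400x640x3 uint8, blue, green, red), "depth" (400x640 float32, m along the optical axis (not along the pixel's ray), 0 where there is no reading), "fx", "fy", "cx", "cy" (pixels), "R" (3x3) and "t" (3): a world point X has camera coordinates R X + t. Camera axes: x right, y down, z forward; pixel columns grow to the right and rows downward; lengths in m; the calibration is good to about 2 mm. A picture is of the moment at which its call begins.
- job_done(): hands the job in; it is judged then, once.
Trained networks look in a picture, given as the dict that the camera call returned (one of the last four; its "shot" number tells which), for a name from the list of things; names that differ only in an ending like _2 or _b are one class to them, and where a whole thing is asked for, a point or a joint stands for the part that bears it (a point fixed in the world has none). Each returns a list of dicts, best first, with "p" (0 to 1); they miss things now and then, are a little off and sometimes report something else, mostly with a low value. They report only what shows in the picture. A call takes as long as a camera call.
- recognise(name, picture): "rect" ([centre column, centre row, width, height] in pixels, round what is visible of it).
- regions_of(name, picture): "pixels" (400x640 bool, what is visible of it) and "rect" ([centre column, centre row, width, height] in pixels, round what is visible of it).
The state is a dict: "time": time; "joint_pos": joint angles; "joint_vel": joint speeds; "joint_efforts": joint torques, N m; "tool_pos": TCP position; "tool_rot": TCP orientation; "contact_force": force on the tool from outside, world axes, zero at the start; "ft_torque": the same for the moment, N m; "gripper_width": opening from 0.0 (shut) to 1.0 (fully open); "grasp_force": force on a finger pad.
Only numpy, scipy, OpenCV 4.12 (cv2) and the standard library are available. Lean on these libraries where they do the work, as an engineer would, in place of code of your own. Each camera call takes 0.05 s, during which the arm holds its last target. There are 200 camera calls.

## Working session

There is one attempt and no reset: what is moved stays moved. The work goes in short steps, Python scripts to look and compute and a tool call to move; the robot and the scene stay as the last step left them, time stands still between calls to the robot, and variables do not carry over. Pictures are saved under pics/ and viewed, at most 10 in all, crops included, and the job is handed in when it is done.

Besides the shell and the picture viewer there is one more tool, called as name([rows], argument=value, ...), one row to a line, values as JSON. jog_arm: Moves the arm, as the interface text tells. Its arguments: {"type":"object","properties":{"moves":{"type":"array"}},"required":["moves"]}

```bash
mkdir -p pics; cat > h.py <<'E'
from plant import *
import numpy as np, cv2
def pts(pic,mask):
    d=pic["depth"]; v,u=np.nonzero(mask&(d>0)); z=d[v,u]
    c=np.stack([(u-pic["cx"])/pic["fx"]*z,(v-pic["cy"])/pic["fy"]*z,z],1)
    return (c-pic["t"])@pic["R"]
def proj(pic,X):
    c=pic["R"]@np.array(X)+pic["t"]; return [c[0]/c[2]*pic["fx"]+pic["cx"],c[1]/c[2]*pic["fy"]+pic["cy"]]
E
python3 - <<'E'
from h import *
np.set_printoptions(precision=4,suppress=True)
s=state(); print(s["time"],s["tool_pos"],s["tool_rot"],s["contact_force"])
for n in ["scene","top"]:
    p=grab_frame(n); cv2.imwrite(f"pics/{n}0.png",p["color"])
    print(n,"cam at",-p["R"].T@p["t"])
    for k in ["guide","stop","plunger_top","clip_green","clip_white","clip_blue","mug","jar","mill"]:
        for r in regions_of(k,p)[:1]:
            X=pts(p,r["pixels"])
            print(k,round(r["p"],2),np.round(r["rect"]),len(X),np.median(X,0) if len(X) else "",np.percentile(X[:,2],[5,95]) if len(X) else "")
E
```

```text
0.0 [ 0.2782 -0.5589  0.1964] [-0.0011  0.9735  0.2289 -0.0001] [0.1425 0.4104 0.0494]
scene cam at [0.9823 0.4048 0.5748]
guide 0.71 [374. 262. 192. 172.] 17891 [0.5462 0.1107 0.0172] [0.0138 0.078 ]
stop 0.84 [340. 192.  66.  35.] 1714 [ 0.4973 -0.0311  0.0679] [0.033  0.0989]
clip_green 0.75 [330. 271.  16.  17.] 257 [0.6311 0.0712 0.0392] [0.0226 0.0422]
clip_white 0.62 [309. 236.  20.  16.] 246 [ 0.5994 -0.0126  0.0369] [0.0199 0.0419]
clip_blue 0.83 [318. 251.  17.  18.] 267 [0.6146 0.0295 0.0384] [0.0218 0.042 ]
mug 0.66 [371. 262. 188. 169.] 17966 [0.5461 0.1104 0.0172] [0.0138 0.0781]
jar 0.68 [254. 211.  30.  54.] 1261 [ 0.6431 -0.1147  0.0546] [0.0046 0.0843]
mill 0.97 [490. 260.  39.  55.] 1428 [0.4321 0.2539 0.0472] [0.0039 0.0957]
top cam at [0.4326 0.0219 0.9443]
guide 0.7 [291. 228. 206. 157.] 18783 [0.522  0.0545 0.0169] [0.0139 0.0746]
stop 0.63 [340. 242.  38.  75.] 704 [ 0.4986 -0.0388  0.0832] [0.074  0.1055]
plunger_top 0.7 [350. 213.  12.   8.] 105 [ 0.5375 -0.0553  0.1047] [0.1017 0.1067]
clip_green 0.73 [287. 174.  14.  17.] 173 [0.6249 0.063  0.0397] [0.0174 0.043 ]
clip_white 0.46 [328. 191.  12.  18.] 152 [ 0.591  -0.019   0.0403] [0.0324 0.0435]
clip_blue 0.71 [306. 183.  15.  19.] 181 [0.6083 0.0237 0.0398] [0.0162 0.0432]
mug 0.68 [292. 116.  47.  56.] 1839 [0.7481 0.0576 0.0386] [0.0018 0.0885]
jar 0.72 [387. 170.  32.  34.] 726 [ 0.6248 -0.127   0.0822] [0.0232 0.0856]
mill 0.94 [188. 283.  32.  29.] 710 [0.4177 0.2384 0.0753] [0.0101 0.097 ]
```

View pics/top0.png

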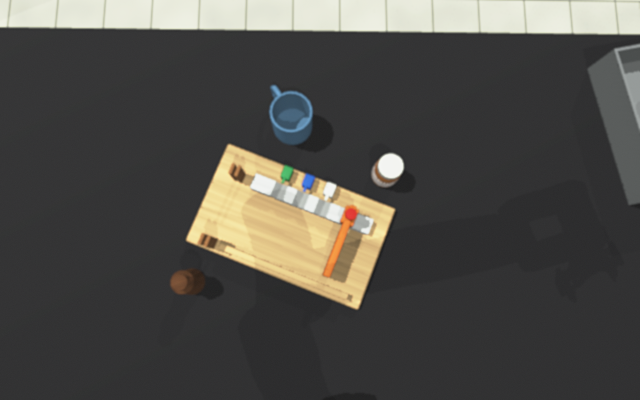

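View pics/scene0.png

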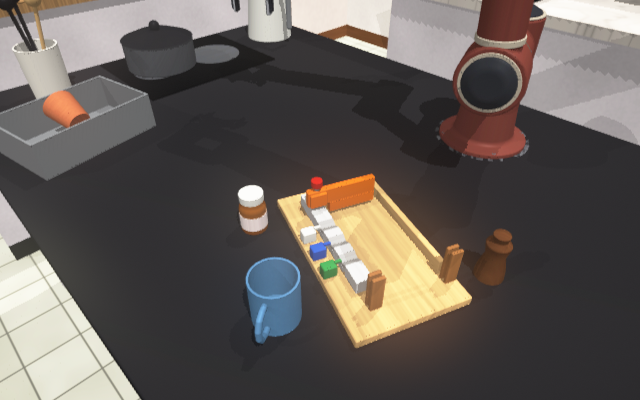

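```bash
python3 - <<'E'
from h import *
np.set_printoptions(precision=4,suppress=True)
for n in ["top","scene"]:
    p=grab_frame(n)
    C={}
    for k in ["clip_green","clip_white","clip_blue","plunger_top","stop"]:
        r=regions_of(k,p)
        if not r: continue
        X=pts(p,r[0]["pixels"])
        if k.startswith("clip"): X=X[(X[:,2]>.037)&(X[:,2]<.048)]
        if k=="stop": X=X[(X[:,2]>.079)&(X[:,2]<.091)]
        if k=="plunger_top": X=X[X[:,2]>.1]
        C[k]=X; print(n,k,len(X),X.mean(0),(X.min(0)+X.max(0))/2)
    A,B=C["clip_white"].mean(0),C["clip_green"].mean(0); d=B-A; yaw=np.arctan2(d[1],d[0])
    print("rail dir deg",np.degrees(yaw),np.linalg.norm(d[:2]))
    q=C["stop"][:,:2]; m,v=cv2.PCACompute(q.astype(np.float32),None); print("stop axis",v[0],np.degrees(np.arctan2(v[0][1],v[0][0])),"ends",np.ptp((q-m)@v[0]),m)
    # board outline direction
    X=pts(p,p["depth"]>0); X=X[(X[:,2]>.013)&(X[:,2]<.023)&(X[:,0]>.3)&(X[:,0]<.8)&(abs(X[:,1])<.35)]
    print("board",cv2.minAreaRect(X[:,:2].astype(np.float32)*1000),len(X))
E
```

```text
top clip_green 111 [0.6249 0.0638 0.0405] [0.6235 0.0628 0.0411]
top clip_white 129 [0.6246 0.0637 0.0405] [0.6226 0.0628 0.0411]
top clip_blue 135 [0.6085 0.0222 0.0405] [0.6069 0.0218 0.0412]
top stop 510 [ 0.4865 -0.0343  0.0829] [ 0.4928 -0.0392  0.0835]
rail dir deg 17.495131450265927 0.0003486119475534187
stop axis [ 0.9318 -0.363 ] -21.28671 ends 0.13955419304156316 [[ 0.4865 -0.0343]]
board ((542.3163452148438, 48.54998779296875), (359.86566162109375, 424.86480712890625), 68.64739227294922) 14813
scene clip_green 173 [0.6271 0.0679 0.0404] [0.6245 0.0661 0.0412]
scene clip_white 136 [ 0.5944 -0.0161  0.0402] [ 0.5926 -0.0176  0.0403]
scene clip_blue 141 [0.612  0.0258 0.0403] [0.6105 0.0248 0.0406]
scene plunger_top 81 [ 0.5415 -0.0513  0.1043] [ 0.5403 -0.0519  0.1036]
scene stop 395 [ 0.4994 -0.0345  0.0825] [ 0.4953 -0.036   0.0849]
rail dir deg 68.68037817247878 0.09009086774015772
stop axis [ 0.933  -0.3598] -21.090363 ends 0.1382628164482951 [[ 0.4994 -0.0345]]
board ((549.4423217773438, 48.584320068359375), (360.9307556152344, 419.5187072753906), 68.64353942871094) 12093
```

The top picture shows the guide with the stop at about (340,242). The clips run white (328,191), blue (308,182), green (287,174), with green nearest the gate. Both views put the guide yaw at about -21.35° and the stop 142 mm short of green, at about guide y = -97. I'll move behind the stop with tool x along guide +y.

jog_arm([
  [[0, 0, 0, 0, 0, 0, -0.1227], [0, 0, 0, 0, 0, 0, -0.1227], [0, 0, 0, 0, 0, 0, -0.1227], [0, 0, 0, 0, 0, 0, -0.1227], [0, 0, 0, 0, 0, 0, -0.1227], [0, 0, 0, 0, 0, 0, -0.1227], [0, 3.2, -0.08, 0, 0, 0, 0], [0, 3.2, -0.08, 0, 0, 0, 0], [0, 3.2, -0.08, 0, 0, 0, 0], [0, 3.2, -0.08, 0, 0, 0, 0], [0, 3.2, -0.08, 0, 0, 0, 0], [0, 3.2, -0.08, 0, 0, 0, 0], [0, 3.2, -0.08, 0, 0, 0, 0], [0, 3.2, -0.08, 0, 0, 0, 0], [0, 3.2, -0.08, 0, 0, 0, 0], [0, 3.2, -0.08, 0, 0, 0, 0], [0, 3.2, -0.08, 0, 0, 0, 0], [0, 3.2, -0.08, 0, 0, 0, 0], [0, 3.2, -0.08, 0, 0, 0, 0], [0, 0, 0, 0, 0, 0, 0]],
])

```text
time: 3.27
tool_pos: [0.4215, -0.1642, 0.1979]
tool_rot: [-0.0, 0.824, 0.566, 0.001]
contact_force: [-0.3, -0.5, -0.6]
gripper_width: -0.003
grasp_force: 0.0
```

```bash
cat > m.py <<'E'
from h import *
from scipy.spatial.transform import Rotation as R
np.set_printoptions(precision=4,suppress=True)
y=np.radians(68.65); gy=np.array([np.cos(y),np.sin(y)]); gx=np.array([gy[1],-gy[0]])
def rep():
    s=state(); t=np.array(s["tool_pos"]); q=s["tool_rot"]; M=R.from_quat([q[1],q[2],q[3],q[0]]).as_matrix()
    print("t",s["time"],"tcp",t,"gx",t[:2]@gx,"gy",t[:2]@gy,"toolx deg",np.degrees(np.arctan2(M[1,0],M[0,0])),"down",M[:,2],"F",s["contact_force"],s["gripper_width"])
def look(tag=None):
    for n in ["top","scene"]:
        p=grab_frame(n)
        if tag: cv2.imwrite(f"pics/{n}{tag}.png",p["color"])
        for k in ["stop","plunger_top"]:
            r=regions_of(k,p)
            if not r: print(n,k,"none"); continue
            X=pts(p,r[0]["pixels"]); lo,hi=(.079,.091) if k=="stop" else (.095,.115)
            X=X[(X[:,2]>lo)&(X[:,2]<hi)]
            if len(X): print(n,k,round(r[0]["p"],2),len(X),"gx",(X[:,:2]@gx).mean(),"gy",(X[:,:2]@gy).mean(),np.median(X[:,:2]@gy),"z",np.percentile(X[:,2],90))
E
python3 -c "
from m import *
rep();look()"
```

```text
t 3.2667 tcp [ 0.4215 -0.1642  0.1979] gx 0.4523528829474377 gy 0.0005313823437481657 toolx deg 68.96955005580041 down [ 0.0014  0.0017 -1.    ] F [-0.3399 -0.4789 -0.5941] -0.003236051841119174
top stop 0.61 520 gx 0.46486190712374886 gy 0.14482081762679344 0.14480519717743645 z 0.08522270310577403
top plunger_top 0.38 115 gx 0.5210142935363548 gy 0.1448894964479313 0.14489053154343307 z 0.10662194264578502
scene stop 0.56 419 gx 0.4761402735676348 gy 0.14986560012039538 0.1505837336642873 z 0.08423952668228436
scene plunger_top 0.43 95 gx 0.5230680663065308 gy 0.15102890703873295 0.15219767711302132 z 0.10540511939375291
```

jog_arm([
  [[0, 2.5, 0, 0, 0, 0, 0], [0, 2.5, 0, 0, 0, 0, 0], [0, 2.5, 0, 0, 0, 0, 0], [0, 2.5, 0, 0, 0, 0, 0], [0, 0, 0, 2, 0, 0, 0], [0, 0, 0, 2, 0, 0, 0], [0, 0, 0, 2, 0, 0, 0], [0, 0, 0, 2, 0, 0, 0], [0, 0, 0, 2, 0, 0, 0], [0, 0, 0, 2, 0, 0, 0], [0, 0, 0, 2, 0, 0, 0], [0, 0, 0, 0, 0, 0, 0], [0, 0, 0, 0, 0, 0, 0]],
])

```text
time: 4.65
tool_pos: [0.4557, -0.0757, 0.0568]
tool_rot: [-0.001, 0.826, 0.563, -0.001]
contact_force: [0.4, -0.5, 0.6]
gripper_width: 0.0
grasp_force: 0.0
```

```bash
python3 -c "
from m import *
rep();look('1')"
```

```text
t 4.65 tcp [ 0.4557 -0.0757  0.0568] gx 0.4519490663122914 gy 0.0953837473299467 toolx deg 68.5445429878363 down [-0.0028  0.0009 -1.    ] F [ 0.3647 -0.4745  0.633 ] 0.00045358048557103263
top stop 0.87 192 gx 0.44282914460217065 gy 0.14641606053466447 0.14652090773945697 z 0.0851496638393231
top plunger_top none
scene stop 0.87 415 gx 0.4772217096876451 gy 0.14981958440817905 0.1507645669364251 z 0.0843021674924212
scene plunger_top 0.41 114 gx 0.52342300469789 gy 0.1506212257953329 0.15182572033330044 z 0.10538513838455472
```

View pics/scene1.png

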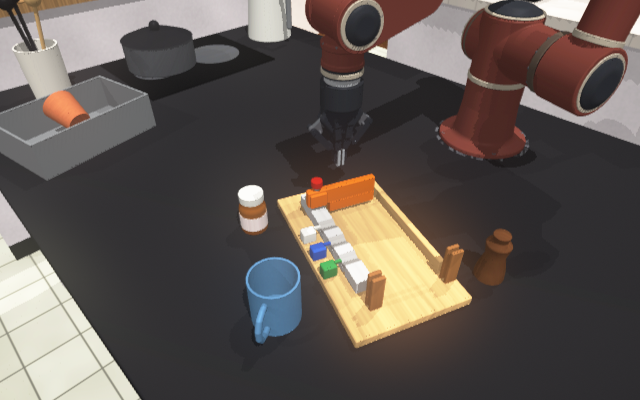

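The fingers are behind the stop at image (340,160), clear of the plunger at (316,183). Now I'll start the slow push.

jog_arm([
  [[0, 0.25, 0, 0, 0, 0, 0], [0, 0.25, 0, 0, 0, 0, 0], [0, 0.25, 0, 0, 0, 0, 0], [0, 0.25, 0, 0, 0, 0, 0], [0, 0.25, 0, 0, 0, 0, 0], [0, 0.25, 0, 0, 0, 0, 0], [0, 0.25, 0, 0, 0, 0, 0], [0, 0.25, 0, 0, 0, 0, 0], [0, 0.25, 0, 0, 0, 0, 0], [0, 0.25, 0, 0, 0, 0, 0], [0, 0.25, 0, 0, 0, 0, 0], [0, 0.25, 0, 0, 0, 0, 0], [0, 0.25, 0, 0, 0, 0, 0], [0, 0.25, 0, 0, 0, 0, 0], [0, 0.25, 0, 0, 0, 0, 0], [0, 0.25, 0, 0, 0, 0, 0], [0, 0.25, 0, 0, 0, 0, 0], [0, 0.25, 0, 0, 0, 0, 0], [0, 0, 0, 0, 0, 0, 0]],
])

```text
time: 6.53
tool_pos: [0.4733, -0.0329, 0.0577]
tool_rot: [-0.0, 0.826, 0.564, 0.0]
contact_force: [0.6, 0.2, 0.4]
gripper_width: -0.002
grasp_force: 0.0
```

```bash
python3 -c "
from m import *
rep();look()"
```

```text
t 6.5333 tcp [ 0.4733 -0.0329  0.0577] gx 0.4527485061078725 gy 0.1416726878378842 toolx deg 68.66359207948196 down [ 0.0001  0.0001 -1.    ] F [0.6104 0.2189 0.4376] -0.0019308596061852097
top stop none
scene stop 0.77 391 gx 0.47547130559691686 gy 0.1500981513292371 0.15099606936687718 z 0.08408863112112909
scene plunger_top 0.46 107 gx 0.5234230850164225 gy 0.15039495818129855 0.1517114814460019 z 0.1055933312519554
```

```bash
python3 -c "
from h import *
p=grab_frame('scene');c=p['color'][120:260,250:430];a=cv2.resize(c,None,fx=3,fy=3,interpolation=2)
p=grab_frame('wrist');cv2.imwrite('pics/c2.png',a);cv2.imwrite('pics/w2.png',p['color'])"
```

```text
(no output)
```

View pics/c2.png

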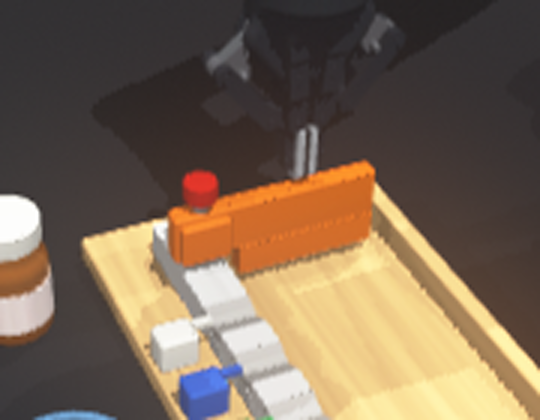

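View pics/w2.png

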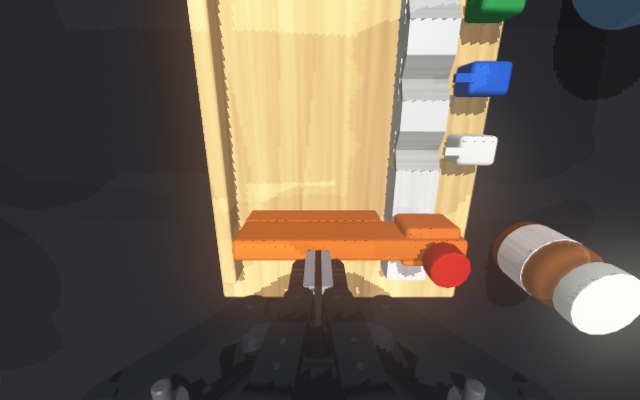

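The crop shows the pads right behind the paddle at about (305,155), touching it or nearly so. The stop hasn't moved yet. I'll measure the same thing from the wrist camera.

```bash
cat >> m.py <<'E'
def wlook():
    p=grab_frame("wrist"); X=pts(p,p["depth"]>0).reshape(-1,3); v,u=np.nonzero(p["depth"]>0); c=p["color"][v,u].astype(int)
    b,g,r=c.T; og=(r>150)&(g>50)&(g<150)&(b<60)
    hs=og&(X[:,2]>.081)&(X[:,2]<.090); q=X[hs]
    k=q[:,:2]@gx
    a=q[(k<.50)][:,:2]@gy
    if len(a): print("wrist paddle top gy",np.percentile(a,[3,50,97]),len(a))
    rd=(r>130)&(g<60)&(b<60)&(X[:,2]>.095); a=X[rd]
    if len(a): print("wrist knob",(a[:,:2]@gy).min(),(a[:,:2]@gy).max(),"z",np.percentile(a[:,2],[50,90,97]),len(a))
    for nm,m in (("green",(g>r+40)&(g>b+20)),("blue",(b>r+70))):
        a=X[m&(X[:,2]>.037)&(X[:,2]<.047)&(X[:,1]<.12)]
        if len(a): print("wrist",nm,np.percentile(a[:,:2]@gy,[2,50,98]),len(a))
    z=X[(X[:,2]>.058)&(X[:,2]<.078)&(abs(X[:,:2]@gx-.4525)<.02)&~og]
    if len(z): print("finger gy",np.percentile(z[:,:2]@gy,[2,98]),len(z))
E
python3 -c "
from m import *
rep();wlook()"
```

```text
t 6.9333 tcp [ 0.4731 -0.0334  0.0577] gx 0.4527660009541271 gy 0.14116189422317876 toolx deg 68.62927219085417 down [ 0. -0. -1.] F [ 0.3647 -0.0122 -0.4445] -0.000997015931929512
wrist paddle top gy [0.14   0.1498 0.1528] 917
wrist knob 0.13544488814226335 0.15702452878304723 z [0.1034 0.1057 0.106 ] 533
wrist green [0.2786 0.2813 0.2846] 628
wrist blue [0.2344 0.2437 0.2525] 1469
```

jog_arm([
  [[0, 0.2, 0, 0, 0, 0, 0], [0, 0.2, 0, 0, 0, 0, 0], [0, 0.2, 0, 0, 0, 0, 0], [0, 0.2, 0, 0, 0, 0, 0], [0, 0.2, 0, 0, 0, 0, 0], [0, 0.2, 0, 0, 0, 0, 0], [0, 0.2, 0, 0, 0, 0, 0]],
])

```text
time: 7.57
tool_pos: [0.4783, -0.02, 0.0577]
tool_rot: [-0.0, 0.826, 0.564, 0.0]
contact_force: [-0.1, 1.1, 0.2]
gripper_width: -0.0
grasp_force: 0.0
```

```bash
python3 -c "
from m import *
rep();wlook();look()"
```

```text
t 7.5667 tcp [ 0.4783 -0.02    0.0577] gx 0.4527368912485144 gy 0.15553285856639096 toolx deg 68.64722022744503 down [-0.  0. -1.] F [-0.1499  1.0831  0.2202] -0.0004232547792644683
wrist paddle top gy [0.1396 0.1516 0.1529] 583
wrist knob 0.13483592493343205 0.15720166709581204 z [0.1042 0.1058 0.1061] 792
wrist green [0.279  0.2881 0.2973] 1817
wrist blue [0.2347 0.2438 0.2527] 1337
finger gy [0.1521 0.153 ] 11
top stop none
top plunger_top none
scene stop 0.87 363 gx 0.480808798833386 gy 0.15000963126291547 0.15091854627829684 z 0.0841916560312171
scene plunger_top 0.49 92 gx 0.5235643988067723 gy 0.15187370126760813 0.1527810208647432 z 0.10549278608380637
```

```bash
python3 -c "
from h import *
p=grab_frame('scene');c=p['color'][120:260,250:430];a=cv2.resize(c,None,fx=3,fy=3,interpolation=2)
s=state();t=s['tool_pos'];print('scene',proj(p,t),t)
p=grab_frame('wrist');print('wrist',proj(p,t));w=p['color'][180:400,180:500];w=cv2.resize(w,None,fx=2,fy=2)
o=np.zeros((440+420,640,3),np.uint8);
cv2.imwrite('pics/c3.png',np.hstack([cv2.resize(a,(400,311)),cv2.resize(w,(400,311))]))"
```

```text
scene [np.float64(351.4207226904015), np.float64(194.0669733345443)] [ 0.47819729 -0.02028817  0.05770401]
wrist [np.float64(317.5293661366661), np.float64(239.02146597737092)]
```

View pics/c3.png

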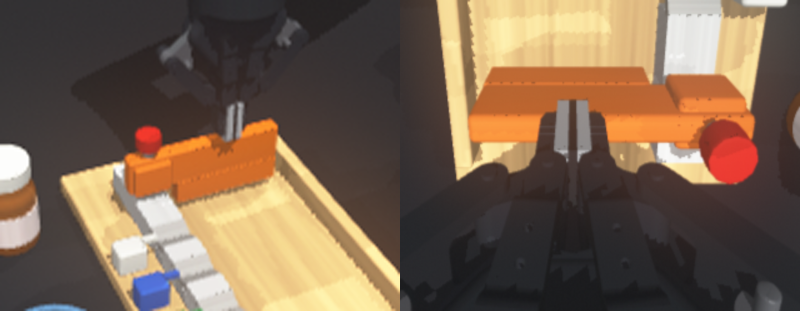

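The crop shows the finger tips over the paddle's top edge, and they don't push it. The tips appear to end above the claimed TCP. I'll check that against the earlier free-standing picture.

```bash
python3 -c "
from h import *
p=grab_frame('scene')
for z in (.0568,.07,.08,.09): print(z,proj(p,[.4557,-.0757,z]))
c=cv2.imread('pics/scene1.png')[135:185,315:365]; cv2.imwrite('pics/c4.png',cv2.resize(c,None,fx=10,fy=10,interpolation=0))
s=state();t=s['tool_pos'];print(s['contact_force'],s['ft_torque'])
d=p['depth']
X=pts(p,np.ones(d.shape,bool)); 
m=np.linalg.norm(X[:,:2]-t[:2],axis=1)<.014
print('lowest/dist z near tcp',np.percentile(X[m][:,2],[0,5,20,50]),m.sum())
"
```

```text
0.0568 [np.float64(338.6102335964658), np.float64(177.45307108118467)]
0.07 [np.float64(338.80814255456386), np.float64(172.11564826418257)]
0.08 [np.float64(338.9606063193385), np.float64(168.00384056889337)]
0.09 [np.float64(339.11530664561735), np.float64(163.83171486415898)]
[-0.55501887  0.22796131 -0.02606006] [-0.04877138 -0.04853964 -0.06380969]
lowest/dist z near tcp [0.01435841 0.01633076 0.03975307 0.09499324] 822
```

View pics/c4.png

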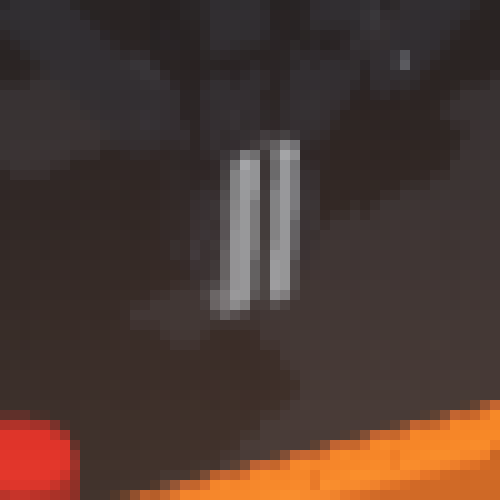

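The visible tips end about 28 mm higher in the picture than the TCP reading says. I'll back off and measure the fingers with depth from several cameras.

jog_arm([
  [[0, 0, 0, -1, 0, 0, 0], [0, -2, 0, 0, 0, 0, 0], [0, -2, 0, 0, 0, 0, 0], [0, -2, 0, 0, 0, 0, 0], [0, 0, 0, 0, 0, 0, 0], [0, 0, 0, 0, 0, 0, 0]],
])

```text
time: 8.57
tool_pos: [0.4566, -0.0766, 0.0685]
tool_rot: [0.0, 0.826, 0.563, 0.0]
contact_force: [-0.5, -0.3, -0.1]
gripper_width: -0.001
grasp_force: 0.0
```

```bash
python3 -c "
from m import *
rep()
t=np.array(state()['tool_pos'])
for n in ('scene','top','wrist'):
    p=grab_frame(n); X=pts(p,p['depth']>0); v,u=np.nonzero(p['depth']>0)
    g=np.c_[X[:,:2]@gx,X[:,:2]@gy,X[:,2]]
    m=(abs(g[:,0]-.4525)<.035)&(g[:,1]>.05)&(g[:,1]<.133)&(g[:,2]>.045)&(g[:,2]<.15)
    c=p['color'][v,u].astype(int); gray=m&(c.min(1)>90)&(np.ptp(c,axis=1)<40)
    print(n,'proj',proj(p,t),m.sum(),'all min',g[m].min(0) if m.any() else '')
    if gray.any(): print('gray',gray.sum(),np.percentile(g[gray],[2,50,98],axis=0),'px',u[gray].min(),u[gray].max(),v[gray].min(),v[gray].max())
    k=np.argsort(g[m][:,2])[:8]; print(np.c_[g[m][k],u[m][k],v[m][k]])
"
```

```text
t 8.5667 tcp [ 0.4566 -0.0766  0.0685] gx 0.4531594522117356 gy 0.09485627401802038 toolx deg 68.52778268985412 down [ 0.0011  0.     -1.    ] F [-0.5416 -0.2865 -0.1207] -0.0009281836283835689
scene proj [np.float64(338.14020248172454), np.float64(172.72492640204422)] 331 all min [0.4213 0.0865 0.1012]
gray 90 [[0.4466 0.102  0.1042]
 [0.4561 0.106  0.1198]
 [0.4608 0.108  0.1383]] px 336 344 145 161
[[  0.4593   0.0958   0.1012 336.     160.    ]
 [  0.4605   0.1031   0.1014 337.     162.    ]
 [  0.4523   0.1038   0.102  341.     161.    ]
 [  0.4506   0.1048   0.1022 342.     161.    ]
 [  0.4599   0.1064   0.1033 338.     162.    ]
 [  0.4552   0.1052   0.1036 340.     161.    ]
 [  0.4466   0.1052   0.1037 344.     160.    ]
 [  0.4606   0.1031   0.1037 337.     161.    ]]
top proj [np.float64(361.13998327593515), np.float64(260.26967122999895)] 0 all min 
[]
wrist proj [np.float64(317.77295153250367), np.float64(240.3185185367348)] 3657 all min [0.4206 0.0834 0.1034]
gray 810 [[0.4466 0.1033 0.1063]
 [0.4515 0.1061 0.1262]
 [0.4595 0.1069 0.1389]] px 303 332 251 294
[[  0.4505   0.1054   0.1034 313.     250.    ]
 [  0.4472   0.1056   0.1037 307.     250.    ]
 [  0.4555   0.1056   0.1038 322.     250.    ]
 [  0.4588   0.1057   0.1038 328.     250.    ]
 [  0.4499   0.1057   0.1039 312.     250.    ]
 [  0.4543   0.1057   0.1039 320.     250.    ]
 [  0.4577   0.1057   0.1039 326.     250.    ]
 [  0.4593   0.1057   0.1039 329.     250.    ]]
```

Both cameras put the real finger tips 34 mm above the reported TCP, so the fingers passed over the paddle, which explains the lack of contact. The pad's front face sits at TCP + 11 mm, as it should. I'll go 47 mm lower, to a real tip height of about 55 mm.

jog_arm([
  [[0, 0, 0, 1, 0, 0, 0], [0, 0, 0, 1, 0, 0, 0], [0, 0, 0, 1, 0, 0, 0], [0, 0, 0, 1, 0, 0, 0], [0, 0, 0, 0.6, 0, 0, 0], [0, 0, 0, 0, 0, 0, 0], [0, 0.4, 0, 0, 0, 0, 0], [0, 0.4, 0, 0, 0, 0, 0], [0, 0.4, 0, 0, 0, 0, 0], [0, 0.4, 0, 0, 0, 0, 0], [0, 0.4, 0, 0, 0, 0, 0], [0, 0.4, 0, 0, 0, 0, 0], [0, 0, 0, 0, 0, 0, 0]],
])

```text
time: 9.8
tool_pos: [0.4655, -0.0531, 0.022]
tool_rot: [0.0, 0.826, 0.564, 0.0]
contact_force: [-0.6, -0.8, -0.3]
gripper_width: 0.004
grasp_force: 0.0
```

```bash
sed -i 's/z=X\[(X\[:,2\]>.058)&(X\[:,2\]<.078)/z=X[(X[:,2]>.045)\&(X[:,2]<.1)/; s/print("finger gy".*/print("finger gy",np.percentile(z[:,:2]@gy,[2,98]),"z",np.percentile(z[:,2],[1,5]),len(z))/' m.py; python3 -c "
from m import *
rep();wlook();look()"
```

```text
t 9.8 tcp [ 0.4655 -0.0531  0.022 ] gx 0.45288651886227654 gy 0.12001123390852342 toolx deg 68.68919985433828 down [ 0.0005  0.0001 -1.    ] F [-0.5592 -0.7595 -0.3251] 0.0035185197355732246
wrist paddle top gy [0.1399 0.1469 0.1523] 6111
wrist knob 0.13487290307753444 0.1569358162057584 z [0.1053 0.106  0.1064] 2525
wrist blue [0.2343 0.2433 0.2519] 2574
finger gy [0.1119 0.1329] z [0.0623 0.0666] 2389
top stop none
top plunger_top 0.48 34 gx 0.5276190659819157 gy 0.14607630414578957 0.146200832612907 z 0.10613334443428811
scene stop 0.84 402 gx 0.4770293903618649 gy 0.1502633743489054 0.15126973082492562 z 0.08427334704597732
scene plunger_top 0.61 111 gx 0.5235637701336846 gy 0.1507261909221872 0.1522372507210982 z 0.10563719241109316
```

jog_arm([
  [[0, 0.2, 0, 0, 0, 0, 0], [0, 0.2, 0, 0, 0, 0, 0], [0, 0.2, 0, 0, 0, 0, 0], [0, 0.2, 0, 0, 0, 0, 0], [0, 0.2, 0, 0, 0, 0, 0], [0, 0.2, 0, 0, 0, 0, 0], [0, 0.2, 0, 0, 0, 0, 0], [0, 0.2, 0, 0, 0, 0, 0], [0, 0.2, 0, 0, 0, 0, 0], [0, 0.2, 0, 0, 0, 0, 0], [0, 0.2, 0, 0, 0, 0, 0], [0, 0.2, 0, 0, 0, 0, 0]],
])

```text
time: 11.15
tool_pos: [0.4739, -0.0313, 0.0217]
tool_rot: [0.0, 0.826, 0.564, -0.0]
contact_force: [-1.1, -3.0, 0.4]
gripper_width: 0.001
grasp_force: 1.3
```

```bash
python3 -c "
from m import *
rep();wlook()"
```

```text
t 11.15 tcp [ 0.4739 -0.0313  0.0217] gx 0.4527584477644176 gy 0.14340411788320087 toolx deg 68.63989062489107 down [-0.     -0.0001 -1.    ] F [-1.0544 -2.9961  0.3776] 0.0007884423839504039
wrist paddle top gy [0.1554 0.1625 0.1678] 5840
wrist knob 0.15040320376062172 0.1724465097543829 z [0.1052 0.106  0.1064] 2403
wrist blue [0.2345 0.2438 0.2525] 2208
finger gy [0.1344 0.1566] z [0.0754 0.0782] 1702
```

jog_arm([
  [[0, 0.3, 0, 0, 0, 0, 0], [0, 0.3, 0, 0, 0, 0, 0], [0, 0.3, 0, 0, 0, 0, 0], [0, 0.3, 0, 0, 0, 0, 0], [0, 0.3, 0, 0, 0, 0, 0], [0, 0.3, 0, 0, 0, 0, 0], [0, 0.3, 0, 0, 0, 0, 0], [0, 0.3, 0, 0, 0, 0, 0], [0, 0.3, 0, 0, 0, 0, 0], [0, 0.3, 0, 0, 0, 0, 0], [0, 0.3, 0, 0, 0, 0, 0], [0, 0.3, 0, 0, 0, 0, 0], [0, 0.3, 0, 0, 0, 0, 0], [0, 0.3, 0, 0, 0, 0, 0], [0, 0.3, 0, 0, 0, 0, 0], [0, 0.3, 0, 0, 0, 0, 0], [0, 0.3, 0, 0, 0, 0, 0], [0, 0.3, 0, 0, 0, 0, 0], [0, 0.3, 0, 0, 0, 0, 0], [0, 0.3, 0, 0, 0, 0, 0]],
])

```text
time: 12.87
tool_pos: [0.4956, 0.0245, 0.0217]
tool_rot: [0.0, 0.826, 0.564, -0.0]
contact_force: [-1.1, -2.5, 0.2]
gripper_width: 0.003
grasp_force: 1.6
```

```bash
python3 -c "
from m import *
rep();wlook()"
```

```text
t 12.8667 tcp [0.4956 0.0245 0.0217] gx 0.4526824756714739 gy 0.203299586715081 toolx deg 68.63587504107412 down [-0.0004 -0.0003 -1.    ] F [-1.0833 -2.5187  0.2472] 0.0033526467926175167
wrist paddle top gy [0.2152 0.2223 0.2277] 5868
wrist knob 0.21000951772110027 0.23245397773561188 z [0.1052 0.106  0.1063] 2396
wrist green [0.2799 0.2889 0.2977] 2001
wrist blue [0.2354 0.2448 0.2535] 1537
finger gy [0.1946 0.2165] z [0.0753 0.0781] 1695
```

jog_arm([
  [[0, 0.3, 0, 0, 0, 0, 0], [0, 0.3, 0, 0, 0, 0, 0], [0, 0.3, 0, 0, 0, 0, 0], [0, 0.3, 0, 0, 0, 0, 0], [0, 0.3, 0, 0, 0, 0, 0], [0, 0.3, 0, 0, 0, 0, 0], [0, 0.3, 0, 0, 0, 0, 0], [0, 0.3, 0, 0, 0, 0, 0], [0, 0.3, 0, 0, 0, 0, 0], [0, 0.3, 0, 0, 0, 0, 0], [0, 0.3, 0, 0, 0, 0, 0], [0, 0.3, 0, 0, 0, 0, 0], [0, 0.3, 0, 0, 0, 0, 0], [0, 0.3, 0, 0, 0, 0, 0], [0, 0.3, 0, 0, 0, 0, 0]],
])

```text
time: 14.17
tool_pos: [0.5122, 0.0664, 0.0217]
tool_rot: [0.0, 0.826, 0.564, -0.0]
contact_force: [-1.6, -2.1, 1.5]
gripper_width: 0.001
grasp_force: 1.6
```

```bash
python3 -c "
from m import *
rep();wlook()"
```

```text
t 14.1667 tcp [0.5122 0.0664 0.0217] gx 0.45282492372234295 gy 0.24832571879335047 toolx deg 68.63681070160382 down [-0.0001 -0.0004 -1.    ] F [-1.5521 -2.1218  1.4614] 0.0009829436487170855
wrist paddle top gy [0.2604 0.2674 0.2727] 5810
wrist knob 0.25539896279595065 0.2772803989705566 z [0.1053 0.106  0.1064] 2209
wrist green [0.2804 0.2898 0.2985] 1535
wrist blue [0.2519 0.253  0.2538] 12
finger gy [0.2392 0.2615] z [0.0757 0.0786] 1715
```

jog_arm([
  [[0, 0.15, 0, 0, 0, 0, 0], [0, 0.15, 0, 0, 0, 0, 0], [0, 0.15, 0, 0, 0, 0, 0], [0, 0.15, 0, 0, 0, 0, 0], [0, 0.15, 0, 0, 0, 0, 0], [0, 0.15, 0, 0, 0, 0, 0], [0, 0.15, 0, 0, 0, 0, 0], [0, 0.15, 0, 0, 0, 0, 0], [0, 0, 0, 0, 0, 0, 0], [0, 0, 0, 0, 0, 0, 0]],
])

```text
time: 15.05
tool_pos: [0.5165, 0.0779, 0.0217]
tool_rot: [-0.0, 0.826, 0.564, 0.0]
contact_force: [0.2, 0.5, 0.2]
gripper_width: -0.003
grasp_force: 0.0
```

```bash
python3 -c "
from m import *
rep();wlook()"
```

```text
t 15.05 tcp [0.5165 0.0779 0.0217] gx 0.4526741705850871 gy 0.26062596650548564 toolx deg 68.65174569928728 down [ 0.0001  0.0005 -1.    ] F [0.2447 0.5022 0.2233] -0.003436289637039207
wrist paddle top gy [0.2827 0.2897 0.2952] 6242
wrist knob 0.2779131665895795 0.29961012733317793 z [0.0995 0.1002 0.1005] 2134
wrist green [0.2813 0.2939 0.2986] 738
wrist blue [0.2354 0.2393 0.2459] 394
finger gy [0.253  0.2736] z [0.0621 0.0645] 2564
```

The plunger dropped: the knob went from 106 to 100 mm. The stop sits at 0.289, level with the green clip, and the force is zero. I'll retreat and lift.

jog_arm([
  [[0, -1, 0, 0, 0, 0, 0], [0, -1.5, 0, 0, 0, 0, 0], [0, -1.5, 0, 0, 0, 0, 0], [0, 0, 0, -2, 0, 0, 0], [0, 0, 0, -2, 0, 0, 0], [0, 0, 0, -2, 0, 0, 0], [0, 0, 0, -2, 0, 0, 0], [0, 0, 0, -2, 0, 0, 0], [0, 0, 0, -2, 0, 0, 0], [0, -3, 0, 0, 0, 0, 0], [0, -3, 0, 0, 0, 0, 0], [0, -3, 0, 0, 0, 0, 0], [0, -3, 0, 0, 0, 0, 0], [0, 0, 0, 0, 0, 0, 0], [0, 0, 0, 0, 0, 0, 0], [0, 0, 0, 0, 0, 0, 0]],
])

```text
time: 16.43
tool_pos: [0.458, -0.0715, 0.1416]
tool_rot: [-0.0, 0.826, 0.563, 0.0]
contact_force: [0.6, 0.2, -0.2]
gripper_width: -0.003
grasp_force: 0.0
```

```bash
python3 -c "
from m import *
rep();look('9');wlook()
for n in ('top','scene'):
    p=grab_frame(n)
    for k in ('clip_green','mug','jar','mill'):
        r=regions_of(k,p)
        if r:
            X=pts(p,r[0]['pixels']); 
            if k=='clip_green': X=X[(X[:,2]>.037)&(X[:,2]<.048)]
            print(n,k,np.median(X,0),'gy',X[:,:2].mean(0)@gy)
"
```

```text
t 16.4333 tcp [ 0.458  -0.0715  0.1416] gx 0.45261102843064166 gy 0.10012511851731959 toolx deg 68.59535385613182 down [ 0.0001  0.0004 -1.    ] F [ 0.5544  0.1732 -0.164 ] -0.0033095770448325905
top stop 0.9 531 gx 0.4656965355947389 gy 0.28689935571336156 0.28672940831665567 z 0.08534731863015606
scene stop 0.93 534 gx 0.4766501425237202 gy 0.2928366842697583 0.2936880982579926 z 0.08467871510431565
scene plunger_top 0.71 103 gx 0.5238875884397628 gy 0.2917508789716812 0.29170455555212704 z 0.10012308869682714
wrist blue [0.2343 0.2434 0.2526] 816
top clip_green [0.6259 0.0629 0.0401] gy 0.28703744017889543
top mug [0.748  0.0571 0.0389] gy 0.32221213065838405
top jar [ 0.6248 -0.1274  0.0821] gy 0.10845205746786243
top mill [0.4172 0.2384 0.0751] gy 0.37556456757173523
scene clip_green [0.6272 0.0685 0.0405] gy 0.29142337560804654
scene mug [0.7397 0.069  0.056 ] gy 0.32700206706735485
scene jar [ 0.6433 -0.1148  0.0555] gy 0.12359403896942837
scene mill [0.4329 0.2544 0.0459] gy 0.39351905248152497
```

View pics/scene9.png

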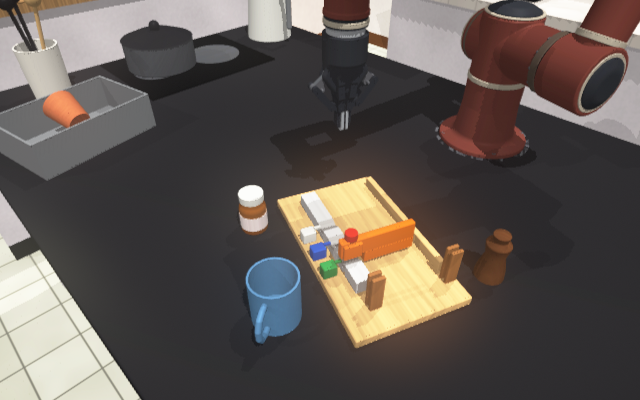

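The stop's knob at (351,237) lines up with the green clip at (330,270), and the plunger is down at 100 mm. The mug, jar and mill haven't moved, and the arm is clear.

```bash
python3 -c "
from plant import *
print(job_done())"
```

```text
the job is handed in; nothing more can be done
None
```

The stop sits in the notch beside the green clip, within about 1 mm of its middle by camera, with the plunger dropped about 6 mm and the arm clear; I handed the job in at about 17 s, and no verdict came back.

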